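# Set the flip tags of the stock board

## Task

Set the hinged flip tags on the stock board so that only the two bins filled to the brim show the round disc face of their tag, and the tag of each other bin shows its bar face. Push the wrong ones over gently with a fingertip or the outside of the fingers, without pinching a tag; do not lift or shift the bins or the other things on the bench.

Things in the scene. Friction and masses are not known exactly. Their poses are not given: they have to be found in the camera images.
- stock_board: plywood board on the bench, 270 (x) x 430 (y) x 12 mm; fixed, yaw within 0.22 rad. Origin on its underside, midway along y; +x points from tags to bins. Tag stands in a row at x -55 mm, at y -150, -50, 50, 150 mm; bins in a row at x +90 mm, one opposite each tag. Which stand and which bin is at which place varies.
- stand1: fixed dark steel bracket on the board, 34 x 82 mm, 33 mm high, that carries tag 1; origin at the centre of its underside (12 mm above the bench), axes parallel to the board's; the hinge pin of the tag runs along y, 30 mm above this origin. Bracket cheeks at y = +-37 mm are 12 mm thick in x.
- tag1 (a joint): hinge, rad. Free-swinging polished slippery aluminium plate 64 mm wide (y), 4 thick, 50 g, reaching 56 mm from the pin. Rests on a stop at either side, sloping up 42 deg from pin to rounded free edge (42 mm out, 37 above the pin). 0: leans to -x of its stand (to the robot), black BAR face up. 1.67: leans to +x (to the bin), round black DISC face up. Upright at 0.84; past that it falls over by itself.
- spot1 (a point): the place of the bin that belongs to tag 1: on the board's top, 145 mm to +x of stand 1; the bin standing here (centre within 30 mm) is the one that tag 1 speaks for.
- stand2: fixed dark steel bracket on the board, 34 x 82 mm, 33 mm high, that carries tag 2; origin at the centre of its underside (12 mm above the bench), axes parallel to the board's; the hinge pin of the tag runs along y, 30 mm above this origin. Bracket cheeks at y = +-37 mm are 12 mm thick in x.
- tag2 (a joint): hinge, rad. Free-swinging polished slippery aluminium plate 64 mm wide (y), 4 thick, 50 g, reaching 56 mm from the pin. Rests on a stop at either side, sloping up 42 deg from pin to rounded free edge (42 mm out, 37 above the pin). 0: leans to -x of its stand (to the robot), black BAR face up. 1.67: leans to +x (to the bin), round black DISC face up. Upright at 0.84; past that it falls over by itself.
- spot2 (a point): the place of the bin that belongs to tag 2: on the board's top, 145 mm to +x of stand 2; the bin standing here (centre within 30 mm) is the one that tag 2 speaks for.
- stand3: fixed dark steel bracket on the board, 34 x 82 mm, 33 mm high, that carries tag 3; origin at the centre of its underside (12 mm above the bench), axes parallel to the board's; the hinge pin of the tag runs along y, 30 mm above this origin. Bracket cheeks at y = +-37 mm are 12 mm thick in x.
- tag3 (a joint): hinge, rad. Free-swinging polished slippery aluminium plate 64 mm wide (y), 4 thick, 50 g, reaching 56 mm from the pin. Rests on a stop at either side, sloping up 42 deg from pin to rounded free edge (42 mm out, 37 above the pin). 0: leans to -x of its stand (to the robot), black BAR face up. 1.67: leans to +x (to the bin), round black DISC face up. Upright at 0.84; past that it falls over by itself.
- spot3 (a point): the place of the bin that belongs to tag 3: on the board's top, 145 mm to +x of stand 3; the bin standing here (centre within 30 mm) is the one that tag 3 speaks for.
- stand4: fixed dark steel bracket on the board, 34 x 82 mm, 33 mm high, that carries tag 4; origin at the centre of its underside (12 mm above the bench), axes parallel to the board's; the hinge pin of the tag runs along y, 30 mm above this origin. Bracket cheeks at y = +-37 mm are 12 mm thick in x.
- tag4 (a joint): hinge, rad. Free-swinging polished slippery aluminium plate 64 mm wide (y), 4 thick, 50 g, reaching 56 mm from the pin. Rests on a stop at either side, sloping up 42 deg from pin to rounded free edge (42 mm out, 37 above the pin). 0: leans to -x of its stand (to the robot), black BAR face up. 1.67: leans to +x (to the bin), round black DISC face up. Upright at 0.84; past that it falls over by itself.
- spot4 (a point): the place of the bin that belongs to tag 4: on the board's top, 145 mm to +x of stand 4; the bin standing here (centre within 30 mm) is the one that tag 4 speaks for.
- bin_nuts: blue plastic open bin 90 (x) x 80 (y) x 45 mm high, wall 3 mm, loose on the board, FILLED to the brim with loose square nuts, heaped to about 55 mm; origin at the centre of its underside. Its front stands about 58 mm beyond the free edge of a tag that leans towards it. To be left alone.
- bin_bolts: blue plastic open bin 90 (x) x 80 (y) x 45 mm high, wall 3 mm, loose on the board, FILLED to the brim with loose short bolts, heaped to about 55 mm; origin at the centre of its underside. Its front stands about 58 mm beyond the free edge of a tag that leans towards it. To be left alone.
- bin_bare: blue plastic open bin 90 (x) x 80 (y) x 45 mm high, wall 3 mm, loose on the board, quite EMPTY; origin at the centre of its underside. Its front stands about 58 mm beyond the free edge of a tag that leans towards it. To be left alone.
- bin_low: blue plastic open bin 90 (x) x 80 (y) x 45 mm high, wall 3 mm, loose on the board, NOT full: only two nuts lie on its floor; origin at the centre of its underside. Its front stands about 58 mm beyond the free edge of a tag that leans towards it. To be left alone.
- tube: bystander: black standing cartridge tube with a red foot band, 55 mm across, 150 mm tall, loose; origin at the centre of its underside.
- tub: bystander: white open plastic tub 90 x 110 x 55 mm high, loose; origin at the centre of its underside.
- cap: bystander: small ribbed red plastic cap standing up, 26 mm across, 45 mm tall, loose; origin at the centre of its underside.

How it is judged:
At the end, for the whole second after the job is handed in: The tag opposite each of the two full bins leans towards its bin with the disc face up (joint above 1.52 rad) and the tags opposite the other two bins lean towards the robot with the bar face up (joint below 0.15 rad) (((horizontal distance between any of bin_nuts, bin_bolts and spot1 below 0.05 m and value of joint tag1 above 1.52 rad) or (not (horizontal distance between any of bin_nuts, bin_bolts and spot1 below 0.05 m) and value of joint tag1 below 0.15 rad)) and ((horizontal distance between any of bin_nuts, bin_bolts and spot2 below 0.05 m and value of joint tag2 above 1.52 rad) or (not (horizontal distance between any of bin_nuts, bin_bolts and spot2 below 0.05 m) and value of joint tag2 below 0.15 rad)) and ((horizontal distance between any of bin_nuts, bin_bolts and spot3 below 0.05 m and value of joint tag3 above 1.52 rad) or (not (horizontal distance between any of bin_nuts, bin_bolts and spot3 below 0.05 m) and value of joint tag3 below 0.15 rad)) and ((horizontal distance between any of bin_nuts, bin_bolts and spot4 below 0.05 m and value of joint tag4 above 1.52 rad) or (not (horizontal distance between any of bin_nuts, bin_bolts and spot4 below 0.05 m) and value of joint tag4 below 0.15 rad))); the robot touches nothing.
It fails at once if a bin is shoved more than 15 mm, lifted or carried (distance of any of bin_nuts, bin_bolts, bin_bare, bin_low from where it was at the start of the episode above 0.015 m).
It fails at once if a bystander (tube, tub, cap) is moved more than 20 mm, lifted or tipped over (distance of any of tube, tub, cap from where it was at the start of the episode above 0.02 m or angle between any of tube, tub, cap's own z axis and vertical above 0.4 rad).
It fails at once if a tag is pinched or forced: more than 25 N between the fingers and a tag (contact force between the fingers and tag1 above 25 N or contact force between the fingers and tag2 above 25 N or contact force between the fingers and tag3 above 25 N or contact force between the fingers and tag4 above 25 N).
It also fails if it takes over 61 s, if anything falls off the work surface, if the arm or the gripper's body presses on something with over 40 N, if the wrist force passes 120 N, or if a joint passes its speed limit or range.

## Robot

A 7-joint arm with a two-finger parallel gripper is mounted at the origin on the work surface. World frame = base frame: x ahead of the robot, y to its left, z up, the work surface at z = 0. Lengths are in m, angles in rad, forces in N, time in s.
With the tool pointing down it reaches from about 0.425 to 0.925 m from the base axis. Payload 6.8 kg.
Tool frame: the origin (TCP) lies midway between the tips of the shut fingers; the grasp point (between the pads) lies 19 mm behind it; z points along the fingers, y is the direction in which the jaws open and shut (so a half turn about z gives the same grasp; the last joint's range is limited). The gripper opens to 85 mm and grips with 20 to 120 N. Pads are 22 mm wide; open, the fingers measure 114 mm over their backs; the gripper's body (76 mm by 85 mm) begins 54 mm behind the grasp point. The pads swing forward as they close: fully open they stand 13 mm farther back than shut.
Start: joints at [-1.418, 0.477, 0.022, 1.555, -0.011, 1.109, -0.083], TCP at [0.174, 0.652, 0.231] pointing down, gripper open.
Joint ranges: [-2.96, 2.96], [-0.34, 2.1], [-1.41, 1.46], [0.24, 2.44], [-1.37, 4.51], [0.17, 1.92], [-2.96, 2.96]. Speed limits (rad/s): [2.39, 2.39, 3.14, 3.14, 3.14, 3.14, 3.14].

## Interface

Orientations are given as a unit quaternion [w, x, y, z].
In Python, from station import bot gives the robot as it stands. The module is installed in compiled form; this text tells all that it offers.
- The arm moves only by the tool play_rows, never from a script. Its argument "motion" is a list of rows, each a list of 2 entries, a list of its own where there are three numbers: the shift along the tool's x, y, z as a fraction of full scale, then the turn, a rotation vector about the tool's x, y, z as a fraction of full scale. In form: [[[tx, ty, tz], [rx, ry, rz]], ...]. A call has 1 to 8 rows; each row is the pose to reach, as a shift and turn from the pose measured when the call began, along the tool's axes at that moment, turning the shorter way round; what a row does not reach only later rows make up. Full scale, the value 1, is 400 mm for a shift and 360 degrees for a turn. A row lasts 1/10 s, in which the tool goes at most 50 mm and 8.59 degrees, less where a joint would pass 70% of its speed; a pose out of reach is approached as far as the arm can. A call with a number of a shift or a turn outside -1 to 1 is refused whole. A call with a gripper value outside its range is refused whole. "fingers" is the finger opening in mm, from 0 to 85.4, set as the call begins (left out, the last holds). The fingers move at their own pace and stop on an object; "grip_force" is the grip in N (left out, the last holds). Time passes only in rows, so rows that repeat a pose let the fingers close. It gives the time, the measured TCP pose, the force and the opening at its end, in the units of the state.
- bot.get_obs(): the state, without advancing time (a new reading comes with each control period).
- bot.read_camera(name): name is "scene" or "top" or "wrist"; returns a dict with "pixels" (384x512x3 uint8, red, green, blue), "range_z" (384x512 float32, m along the optical axis (not along the pixel's ray), 0 where there is no reading), "fovy" (degrees; the focal length in pixels is half the picture's height over the tangent of half this angle, whatever the lens; pixels are square), "cx", "cy" (the principal point, pixels), "pose" (4x4, takes a point from camera to world coordinates). Camera axes: x right, y down, z forward; pixel columns grow to the right and rows downward; lengths in m; the calibration is good to about 2 mm. A picture is of the moment at which its call begins.
- bot.hand_in(): hands the job in, once; it reports no verdict.
The state is a dict: "t": time; "q": joint angles; "joint_vel": joint speeds; "joint_torque": joint torques, N m; "eef_pos": TCP position; "tool_rot": TCP orientation; "contact_force": force on the tool from outside, world axes, zero at the start; "torque": the same for the moment, N m; "gripper_width": opening from 0.0 (shut) to 1.0 (fully open).
Only numpy, scipy, OpenCV 4.12 (cv2) and the standard library are available. Lean on these libraries where they do the work, as an engineer would, in place of code of your own. Each camera call takes 0.05 s, during which the arm holds its last target.

## Working session

There is one attempt and no reset: what is moved stays moved. The work goes in short steps, Python scripts to look and compute and a tool call to move; the robot and the scene stay as the last step left them, time stands still between calls to the robot, and variables do not carry over. Pictures are saved under pics/ and viewed, and the job is handed in when it is done.

Besides the shell and the picture viewer there is one more tool, called after "Request:" as name(argument=value, ...) on one line, values as JSON. play_rows: Moves the arm, as the interface text tells. Shift numbers are shares of 400 mm and turn numbers shares of 360 degrees, none past 1 either way. Its arguments: {"type":"object","properties":{"motion":{"type":"array"},"fingers":{"type":"number"},"grip_force":{"type":"number"}},"required":["motion"]}

```bash
mkdir -p pics; cat > h.py <<'E'
from station import bot
import numpy as np, cv2
def snap(n,f):
    c=bot.read_camera(n); cv2.imwrite('pics/'+f,cv2.cvtColor(c['pixels'],cv2.COLOR_RGB2BGR)); np.savez('pics/'+f[:-4]+'.npz',**{k:v for k,v in c.items()}); return c
def pts(c):
    h,w=c['range_z'].shape; f=h/2/np.tan(np.radians(c['fovy'])/2)
    u,v=np.meshgrid(np.arange(w),np.arange(h)); z=c['range_z']
    P=np.stack([(u-c['cx'])/f*z,(v-c['cy'])/f*z,z],-1)
    return P@c['pose'][:3,:3].T+c['pose'][:3,3]
E
python3 - <<'E'
from h import *
snap('scene','s0.png'); c=snap('top','t0.png'); print(c['pose'],c['fovy']); print(bot.get_obs())
E
```

```text
[[ 1.24312647e-05 -9.87905625e-01  1.55056362e-01  3.53100941e-01]
 [-9.99927677e-01 -1.87708716e-03 -1.18792585e-02  2.04144261e-02]
 [ 1.20266406e-02 -1.55045000e-01 -9.87834201e-01  1.32875803e+00]
 [ 0.00000000e+00  0.00000000e+00  0.00000000e+00  1.00000000e+00]] 44.11190180799913
{'t': 0.1, 'q': array([-1.41812746,  0.47775731,  0.02233511,  1.55634241, -0.01151734,
        1.10928798, -0.08311326]), 'joint_vel': array([-9.82408136e-04, -1.60840942e-03,  2.53944387e-05, -3.35845733e-03,
        7.76484554e-04, -2.44103565e-03,  1.04415001e-04]), 'joint_torque': array([ 4.89860075e-03, -5.97756743e+01,  1.61379453e+00, -2.81955528e+01,
        1.28171218e-02,  5.04479904e-03,  4.53542356e-06]), 'eef_pos': array([0.17389535, 0.65166851, 0.23040034]), 'tool_rot': array([-5.68852480e-05,  1.30012383e-01,  9.91512020e-01, -8.31675677e-04]), 'contact_force': array([0.511353  , 0.57455923, 0.01424825]), 'torque': array([0.0356672 , 0.04013763, 0.02518023]), 'gripper_width': 0.9990641067471996}
```

View pics/s0.png

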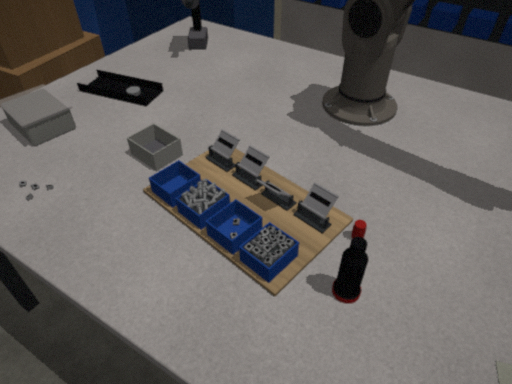

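View pics/t0.png

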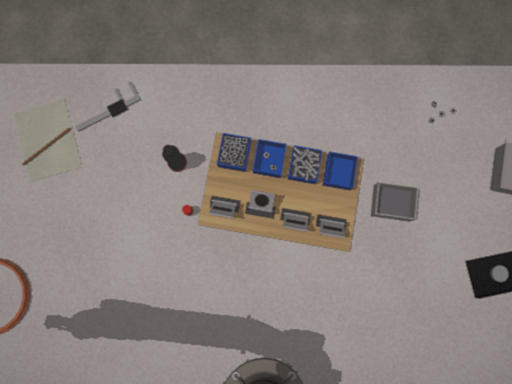

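The top view (t0) shows bins at about (235,150) nuts, (270,157) low, (305,164) bolts and (341,170) bare. The tags at (224,208), (296,218) and (332,226) show bars, and (261,203) shows its disc. So the nuts and bolts tags go to disc, and the low tag goes to bar. Next I'll measure.

```bash
python3 - <<'E'
from h import *
c=np.load('pics/t0.npz'); P=pts(c); im=cv2.cvtColor(c['pixels'],cv2.COLOR_RGB2BGR)
cv2.imwrite('pics/t0z.png',cv2.resize(im[115:265,155:425],None,fx=2.9,fy=2.9,interpolation=cv2.INTER_CUBIC))
hsv=cv2.cvtColor(im,cv2.COLOR_BGR2HSV)
m=((hsv[...,0]>10)&(hsv[...,0]<25)&(hsv[...,1]>90)).astype(np.uint8); m[:,:190]=0;m[:,380:]=0;m[:120]=0;m[260:]=0
# board top by height & hull
m=cv2.morphologyEx(m,cv2.MORPH_OPEN,np.ones((3,3)))
w=P[m>0]; w=w[(w[:,2]>.005)&(w[:,2]<.02)]; r=cv2.minAreaRect((w[:,:2]*1000).astype(np.float32)); print(r,cv2.boxPoints(r),np.median(w[:,2]))
b=((hsv[...,0]>105)&(hsv[...,0]<130)&(hsv[...,1]>130)).astype(np.uint8); b[:,:190]=0;b[:,380:]=0
n,l,s,ce=cv2.connectedComponentsWithStats(b)
for i in range(1,n):
    if s[i,4]>60:
        q=P[l==i]; q=q[q[:,2]>.045]; 
        if len(q)>5: print('bin',s[i,4],cv2.minAreaRect((q[:,:2]*1000).astype(np.float32)))
for n_,a in dict(cap=(188,210),t1=(224,208),t2=(261,200),t3=(296,217),t4=(332,225),tube=(172,153),tub=(396,186)).items(): print(n_,P[a[1],a[0]].round(3))
E
```

```text
((567.93115234375, -52.0887451171875), (426.4715576171875, 265.8925476074219), 79.94970703125) [[ 399.81265 -238.85162]
 [ 661.625   -285.2532 ]
 [ 736.0497   134.67413]
 [ 474.2373   181.07571]] 0.011071627595223621
bin 108 ((646.744384765625, 65.40223693847656), (53.446617126464844, 108.50508880615234), 35.13340759277344)
bin 798 ((527.9956665039062, 6.0644378662109375), (76.1551284790039, 349.4572448730469), 79.99706268310547)
bin 906 ((496.28955078125, -132.75506591796875), (102.08731079101562, 406.7353515625), 57.16083526611328)
cap [0.509 0.204 0.046]
t1 [0.513 0.106 0.057]
t2 [0.534 0.006 0.066]
t3 [ 0.489 -0.089  0.052]
t4 [ 0.467 -0.185  0.057]
tube [0.643 0.234 0.146]
tub [ 0.577 -0.368  0.041]
```

```bash
python3 - <<'E'
from h import *
c=np.load('pics/t0.npz'); P=pts(c)
# raised points in stand area
z=P[...,2]
sel=(z>.06)&(z<.13)&(P[...,0]>.3)&(P[...,0]<.75)&(abs(P[...,1])<.3)
n,l,s,ce=cv2.connectedComponentsWithStats(sel.astype(np.uint8))
for i in range(1,n):
    if s[i,4]>10: q=P[l==i]; print(s[i],q.min(0).round(3),q.max(0).round(3),q.mean(0).round(3))
E
```

```text
[228 137  18  21 203] [0.653 0.05  0.06 ] [0.709 0.096 0.076] [0.68  0.075 0.064]
[162 145  21  21 209] [0.629 0.222 0.062] [0.674 0.267 0.13 ] [0.642 0.238 0.103]
[221 147   6  14  27] [0.644 0.102 0.06 ] [0.681 0.115 0.068] [0.662 0.108 0.062]
[296 149  24  30 244] [ 0.594 -0.153  0.06 ] [ 0.676 -0.089  0.073] [ 0.636 -0.12   0.064]
[316 153   4   5  12] [ 0.654 -0.153  0.06 ] [ 0.665 -0.145  0.068] [ 0.659 -0.149  0.063]
[240 155   6   5  16] [0.647 0.05  0.06 ] [0.659 0.063 0.066] [0.652 0.056 0.063]
[227 159   9   6  20] [0.633 0.077 0.06 ] [0.647 0.099 0.067] [0.64  0.089 0.062]
[250 190  25  14 240] [ 0.526 -0.029  0.06 ] [0.559 0.036 0.084] [0.543 0.003 0.071]
[209 206  25  12 201] [0.486 0.081 0.06 ] [0.518 0.144 0.085] [0.501 0.112 0.072]
[283 219  25  13 213] [ 0.449 -0.118  0.06 ] [ 0.483 -0.052  0.084] [ 0.467 -0.085  0.071]
[321 225  24  13 214] [ 0.434 -0.217  0.06 ] [ 0.467 -0.152  0.084] [ 0.449 -0.184  0.071]
```

View pics/t0z.png

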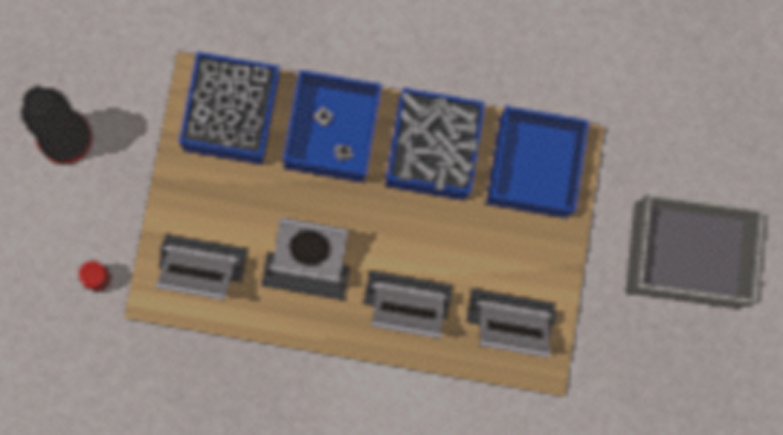

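Request:
play_rows(motion=[[[-0.08,-0.08,0],[0,0,-0.0136]],[[-0.16,-0.16,0],[0,0,-0.0136]],[[-0.25,-0.25,0],[0,0,-0.0136]],[[-0.33,-0.33,0],[0,0,-0.0136]],[[-0.41,-0.41,0],[0,0,-0.0136]],[[-0.5,-0.5,0],[0,0,-0.0136]],[[-0.58,-0.58,0],[0,0,-0.0136]],[[-0.65,-0.65,0],[0,0,-0.0136]]], fingers=0, grip_force=20)

```text
t: 0.9
eef_pos: [0.359, 0.3307, 0.2307]
tool_rot: [-0.0, 0.088, 0.996, -0.001]
contact_force: [0.5, -0.0, -0.1]
gripper_width: 0.0
```

The zoom confirms the reading: bars at zoom pixels (200,270), (410,310) and (515,330), disc at (310,245), with nuts at (232,105), low at (333,125), bolts at (435,142) and bare at (538,160).

Request:
play_rows(motion=[[[-0.06,-0.09,0],[0,0,0]],[[-0.12,-0.18,0],[0,0,0]],[[-0.19,-0.27,0.05],[0,0,0]],[[-0.26,-0.36,0.1],[0,0,0]],[[-0.32,-0.44,0.16],[0,0,0]],[[-0.344,-0.4775,0.226],[0,0,0]],[[-0.344,-0.4775,0.226],[0,0,0]],[[-0.344,-0.4775,0.226],[0,0,0]]])

```text
t: 1.7
eef_pos: [0.4603, 0.1183, 0.1405]
tool_rot: [-0.001, 0.089, 0.996, -0.001]
contact_force: [0.9, 1.0, 0.4]
gripper_width: 0.003
```

```bash
python3 - <<'E'
from h import *
c=snap('wrist','w1.png'); print(bot.get_obs()['eef_pos'],bot.get_obs()['tool_rot'])
P=pts(c); z=P[...,2]; sel=(z>.06)&(z<.1)&(P[...,0]>.4)
n,l,s,ce=cv2.connectedComponentsWithStats(sel.astype(np.uint8))
ex=np.array([.985,-.1745]); ey=np.array([.1745,.985])
for i in range(1,n):
    if s[i,4]>100: q=P[l==i]; d=(q[:,:2]-[.532,.106]); bx=d@ex; by=d@ey; print(s[i],'bx',np.percentile(bx,[1,99]).round(3),'by',np.percentile(by,[1,99]).round(3),q[:,2].max().round(3))
snap('scene','s1.png')
E
```

```text
[0.46081208 0.11928782 0.14118375] [-1.13327935e-04  8.78105662e-02  9.96136814e-01 -8.60441186e-04]
[  0 240  50  21 873] bx [-0.041 -0.015] by [-0.202 -0.165] 0.082
[214 240  11  18 125] bx [-0.041 -0.019] by [-0.03  -0.023] 0.082
[285 240  18  20 260] bx [-0.041 -0.016] by [0.022 0.034] 0.082
[138 307  26  27 304] bx [0.026 0.038] by [-0.094 -0.075] 0.08
```

View pics/w1.png

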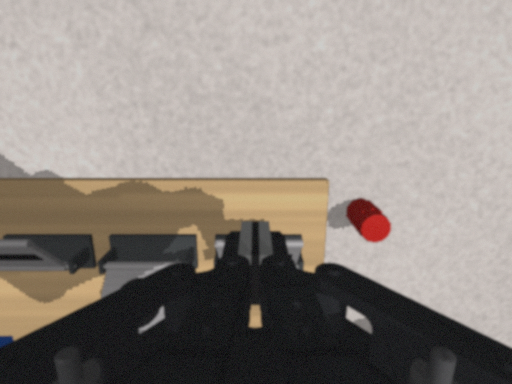

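View pics/s1.png

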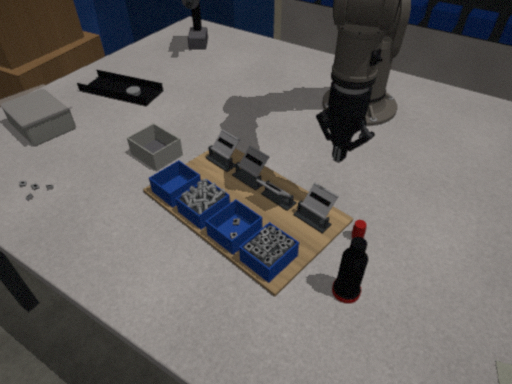

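Request:
play_rows(motion=[[[0,0,0.06],[0,0,0]],[[0,0,0.13],[0,0,0]],[[0,0,0.187],[0,0,0]],[[0,0,0.187],[0,0,0]],[[-0.015,0,0.187],[0,0,0]],[[-0.03,0,0.187],[0,0,0]],[[-0.04,0,0.187],[0,0,0]],[[-0.05,0,0.187],[0,0,0]]])

```text
t: 2.6
eef_pos: [0.4819, 0.1164, 0.0677]
tool_rot: [0.001, 0.087, 0.996, -0.0]
contact_force: [-0.2, 0.5, 1.3]
gripper_width: 0.0
```

Request:
play_rows(motion=[[[-0.012,0,0],[0,0,0]],[[-0.024,0,0],[0,0,0]],[[-0.036,0,0],[0,0,0]],[[-0.048,0,0],[0,0,0]],[[-0.06,0,0],[0,0,0]],[[-0.072,0,0],[0,0,0]],[[-0.084,0,0],[0,0,0]],[[-0.096,0,0],[0,0,0]]])

```text
t: 3.4
eef_pos: [0.5201, 0.1096, 0.0678]
tool_rot: [0.001, 0.087, 0.996, -0.0]
contact_force: [0.4, 0.0, -0.4]
gripper_width: 0.001
```

Request:
play_rows(motion=[[[-0.01,0,0],[0,0,0]],[[-0.02,0,0],[0,0,0]],[[-0.03,0,0],[0,0,0]],[[-0.036,0,0],[0,0,0]],[[-0.036,0,0],[0,0,0]],[[-0.036,0,0],[0,0,0]],[[-0.036,0,0],[0,0,0]]])

```text
t: 4.1
eef_pos: [0.534, 0.1072, 0.0678]
tool_rot: [0.001, 0.087, 0.996, -0.0]
contact_force: [-0.5, -0.8, -0.1]
gripper_width: 0.002
```

```bash
python3 - <<'E'
from h import *
snap('scene','s2.png');o=bot.get_obs();print(o['t'],o['eef_pos'],o['contact_force'])
E
```

```text
4.15 [0.5340426  0.10717523 0.06775912] [-0.52798388  0.37539909  0.00705668]
```

View pics/s2.png

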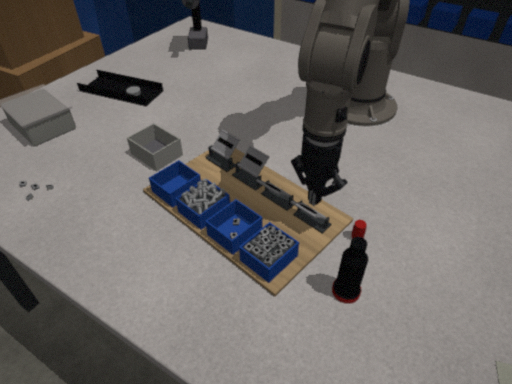

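The scene view (s2) shows tag 1, at (312,215), now leaning towards the nuts bin. Next I'll lift, go across to the far side of tag 2, and come down in the gap in front of the bin.

Request:
play_rows(motion=[[[0,0,-0.1],[0,0,0]],[[0,0,-0.2],[0,0,0]],[[-0.04,-0.06,-0.205],[0,0,0]],[[-0.09,-0.13,-0.205],[0,0,0]],[[-0.14,-0.2,-0.205],[0,0,0]],[[-0.17,-0.254,-0.205],[0,0,0]],[[-0.1725,-0.254,-0.205],[0,0,0]],[[-0.1725,-0.254,-0.205],[0,0,0]]])

```text
t: 4.95
eef_pos: [0.584, -0.0052, 0.1498]
tool_rot: [0.001, 0.088, 0.996, -0.0]
contact_force: [0.2, -0.0, -0.6]
gripper_width: 0.002
```

```bash
python3 - <<'E'
from h import *
c=snap('wrist','w2.png'); o=bot.get_obs(); print(o['eef_pos'],o['tool_rot'])
ex=np.array([.985,-.1745]); ey=np.array([.1745,.985])
d=o['eef_pos'][:2]-[.532,.106]; print('tcp',d@ex,d@ey)
P=pts(c); t=snap('top','t2.png'); Q=pts(t)
for P in (P,Q):
  z=P[...,2]; sel=(z>.055)&(z<.1)&(P[...,0]>.4)&(abs(P[...,1]+.05)<.22)
  n,l,s,ce=cv2.connectedComponentsWithStats(sel.astype(np.uint8))
  for i in range(1,n):
    if s[i,4]>60: q=P[l==i]; d=(q[:,:2]-[.532,.106]); bx=d@ex; by=d@ey; print(s[i],'bx',np.percentile(bx,[1,99]).round(3),'by',np.percentile(by,[1,99]).round(3),q[:,2].max().round(3))
E
```

```text
[ 0.58377502 -0.0040118   0.14970978] [6.09394686e-04 8.71292188e-02 9.96196817e-01 1.74035547e-04]
tcp 0.07019545394609195 -0.09932687725052192
[  47   26  118   56 5206] bx [-0.04 -0.01] by [-0.229 -0.166] 0.083
[  0  37  28  44 666] bx [-0.033 -0.01 ] by [-0.284 -0.265] 0.075
[ 212  107   92   51 4208] bx [0.012 0.043] by [-0.129 -0.067] 0.083
[ 348  108  101   50 4268] bx [0.012 0.043] by [-0.03   0.033] 0.082
[  87  219  101   80 3960] bx [0.101 0.165] by [-0.238 -0.158] 0.073
[  0 221  80  90 723] bx [0.101 0.184] by [-0.309 -0.258] 0.059
[209 221  34  48 303] bx [0.101 0.143] by [-0.138 -0.112] 0.059
[267 221  39  50 346] bx [0.101 0.145] by [-0.089 -0.058] 0.059
[ 327  221  101   80 4312] bx [0.101 0.167] by [-0.038  0.041] 0.07
[346 307  16   9  71] bx [0.181 0.192] by [-0.019 -0.006] 0.06
[  0 310  74   6 327] bx [0.187 0.192] by [-0.329 -0.266] 0.059
[217 136  26  32 476] bx [0.1   0.179] by [-0.026  0.039] 0.071
[294 148  26  34 490] bx [0.099 0.182] by [-0.238 -0.171] 0.074
[214 183  25  18 291] bx [0.009 0.041] by [-0.031  0.031] 0.084
[296 218  12  14 122] bx [-0.043 -0.011] by [-0.231 -0.201] 0.083
[321 223  24  15 252] bx [-0.043 -0.012] by [-0.331 -0.269] 0.086
```

View pics/w2.png

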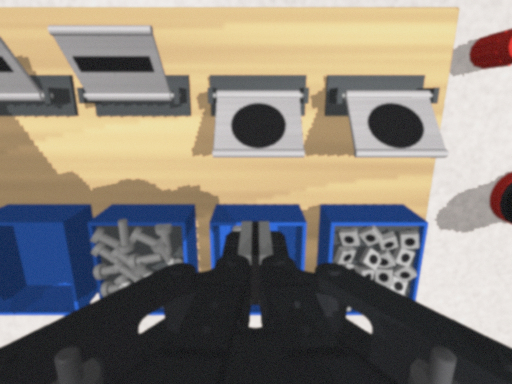

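The wrist view (w2) shows discs at (258,125) for tag 2 and (397,125) for tag 1. The gap runs from bx 43 to 101 mm and the fingers are at 70.

Request:
play_rows(motion=[[[-0.004,0,0.06],[0,0,0]],[[-0.004,0,0.12],[0,0,0]],[[-0.004,0,0.17],[0,0,0]],[[-0.004,0,0.204],[0,0,0]],[[-0.004,0,0.204],[0,0,0]],[[0.01,0,0.204],[0,0,0]],[[0.025,0,0.204],[0,0,0]],[[0.04,0,0.204],[0,0,0]]])

```text
t: 5.85
eef_pos: [0.568, -0.0004, 0.069]
tool_rot: [0.001, 0.087, 0.996, 0.0]
contact_force: [0.6, 1.0, 0.2]
gripper_width: -0.003
```

Request:
play_rows(motion=[[[0.012,0,0],[0,0,0]],[[0.024,0,0],[0,0,0]],[[0.036,0,0],[0,0,0]],[[0.048,0,0],[0,0,0]],[[0.06,0,0],[0,0,0]],[[0.072,0,0],[0,0,0]],[[0.084,0,0],[0,0,0]],[[0.096,0,0],[0,0,0]]])

```text
t: 6.65
eef_pos: [0.5297, 0.0062, 0.0688]
tool_rot: [0.001, 0.087, 0.996, 0.0]
contact_force: [0.2, -0.7, -0.6]
gripper_width: -0.001
```

Request:
play_rows(motion=[[[0.01,0,0],[0,0,0]],[[0.02,0,0],[0,0,0]],[[0.03,0,0],[0,0,0]],[[0.036,0,0],[0,0,0]],[[0.036,0,0],[0,0,0]],[[0.036,0,0],[0,0,0]],[[0.036,0,0],[0,0,0]]])

```text
t: 7.35
eef_pos: [0.5158, 0.0087, 0.0689]
tool_rot: [0.001, 0.087, 0.996, 0.0]
contact_force: [0.4, 0.9, -0.7]
gripper_width: 0.001
```

```bash
python3 - <<'E'
from h import *
snap('scene','s3.png');o=bot.get_obs();print(o['t'],o['eef_pos'],o['contact_force'])
ex=np.array([.985,-.1745]); ey=np.array([.1745,.985])
d=o['eef_pos'][:2]-[.532,.106]; print('tcp',d@ex,d@ey)
E
```

```text
7.4 [0.51572594 0.00866967 0.06885983] [-0.28905882  1.00344813 -0.49615353]
tcp 0.0009541942722890336 -0.09871019438184035
```

View pics/s3.png

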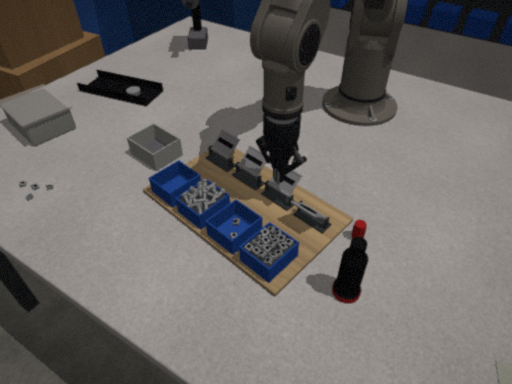

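The scene view (s3) shows tag 2, at (285,187), now leaning towards the robot. Tag 3 is next.

Request:
play_rows(motion=[[[0,0,-0.1],[0,0,0]],[[0,0,-0.2],[0,0,0]],[[0.05,-0.06,-0.2],[0,0,0]],[[0.09,-0.13,-0.2],[0,0,0]],[[0.14,-0.2,-0.2],[0,0,0]],[[0.165,-0.2475,-0.2],[0,0,0]],[[0.1675,-0.2475,-0.2],[0,0,0]],[[0.1675,-0.2475,-0.2],[0,0,0]]])

```text
t: 8.2
eef_pos: [0.4327, -0.0773, 0.1488]
tool_rot: [0.002, 0.087, 0.996, 0.001]
contact_force: [0.5, 1.4, -0.3]
gripper_width: 0.001
```

```bash
python3 - <<'E'
from h import *
o=bot.get_obs();print(o['t'],o['eef_pos'],o['tool_rot'])
ex=np.array([.985,-.1745]); ey=np.array([.1745,.985])
d=o['eef_pos'][:2]-[.532,.106]; print('tcp',d@ex,d@ey)
E
```

```text
8.2 [ 0.43270949 -0.0773278   0.14879821] [1.67039224e-03 8.70148200e-02 9.96205432e-01 6.06191282e-04]
tcp -0.06581045379211818 -0.19790407604517996
```

Request:
play_rows(motion=[[[0,0,0.06],[0,0,0]],[[0,0,0.12],[0,0,0]],[[0,0,0.17],[0,0,0]],[[0,0,0.202],[0,0,0]],[[0,0,0.202],[0,0,0]],[[-0.01,0,0.202],[0,0,0]],[[-0.02,0,0.202],[0,0,0]],[[-0.03,0,0.202],[0,0,0]]])

```text
t: 9.0
eef_pos: [0.4462, -0.0792, 0.0688]
tool_rot: [0.003, 0.087, 0.996, 0.001]
contact_force: [-0.2, -0.6, 0.1]
gripper_width: 0.001
```

Request:
play_rows(motion=[[[-0.012,0,0],[0,0,0]],[[-0.024,0,0],[0,0,0]],[[-0.036,0,0],[0,0,0]],[[-0.048,0,0],[0,0,0]],[[-0.06,0,0],[0,0,0]],[[-0.072,0,0],[0,0,0]],[[-0.084,0,0],[0,0,0]],[[-0.096,0,0],[0,0,0]]])

```text
t: 9.8
eef_pos: [0.4844, -0.0859, 0.069]
tool_rot: [0.003, 0.087, 0.996, 0.001]
contact_force: [-0.3, 0.1, -0.0]
gripper_width: 0.004
```

Request:
play_rows(motion=[[[-0.01,0,0],[0,0,0]],[[-0.02,0,0],[0,0,0]],[[-0.03,0,0],[0,0,0]],[[-0.038,0,0],[0,0,0]],[[-0.038,0,0],[0,0,0]],[[-0.038,0,0],[0,0,0]],[[-0.038,0,0],[0,0,0]]])

```text
t: 10.5
eef_pos: [0.4991, -0.0885, 0.069]
tool_rot: [0.002, 0.087, 0.996, 0.001]
contact_force: [-0.3, 0.1, -0.2]
gripper_width: -0.002
```

```bash
python3 - <<'E'
from h import *
snap('scene','s4.png');o=bot.get_obs();print(o['t'],o['eef_pos'],o['contact_force'])
ex=np.array([.985,-.1745]); ey=np.array([.1745,.985])
d=o['eef_pos'][:2]-[.532,.106]; print('tcp',d@ex,d@ey)
E
```

```text
10.55 [ 0.49910393 -0.08851898  0.06903601] [-0.17102194  0.01583349 -0.08077817]
tcp 0.0015409358323946812 -0.19734156147808987
```

View pics/s4.png

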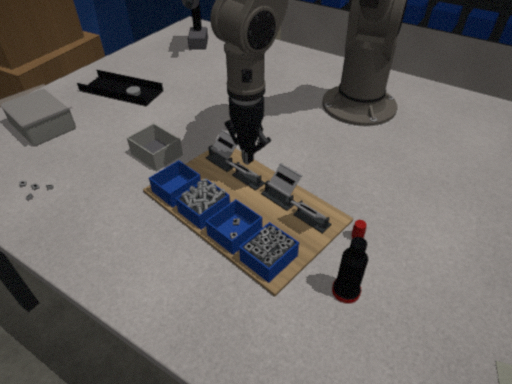

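Request:
play_rows(motion=[[[0,0,-0.1],[0,0,0]],[[0,0,-0.2],[0,0,0]],[[0,0,-0.3],[0,0,0]],[[0,0,-0.4],[0,0,0]],[[0,0,-0.5],[0,0,0]],[[0,0.06,-0.55],[0,0,0]],[[0,0.12,-0.55],[0,0,0]],[[0,0.12,-0.55],[0,0,0]]])

```text
t: 11.35
eef_pos: [0.507, -0.0378, 0.2898]
tool_rot: [0.003, 0.084, 0.996, 0.002]
contact_force: [0.2, 0.1, -0.4]
gripper_width: 0.0
```

```bash
python3 - <<'E'
from h import *
c=snap('wrist','w5.png');t=snap('top','t5.png');o=bot.get_obs();print(o['t'],o['eef_pos'],o['contact_force'])
ex=np.array([.985,-.1745]); ey=np.array([.1745,.985])
for P in (pts(c),pts(t)):
  z=P[...,2]; sel=(z>.055)&(z<.1)&(P[...,0]>.4)&(abs(P[...,1]+.05)<.22)
  n,l,s,ce=cv2.connectedComponentsWithStats(sel.astype(np.uint8))
  for i in range(1,n):
    if s[i,4]>60: q=P[l==i]; d=(q[:,:2]-[.532,.106]); bx=d@ex; by=d@ey; print(s[i],'bx',np.percentile(bx,[1,99]).round(3),'by',np.percentile(by,[1,99]).round(3),q[:,2].max().round(3))
E
```

```text
11.45 [ 0.50593077 -0.04128388  0.28891378] [ 0.42722751 -0.23256555 -0.20311231]
[  90  120   66   26 1387] bx [-0.041 -0.01 ] by [-0.329 -0.266] 0.083
[ 267  122   59   25 1332] bx [-0.04  -0.009] by [-0.13  -0.067] 0.082
[ 183  161   55   32 1576] bx [0.011 0.043] by [-0.229 -0.167] 0.082
[ 347  162   58   32 1583] bx [0.011 0.043] by [-0.03   0.033] 0.083
[108 228  64  61 455] bx [0.101 0.19 ] by [-0.338 -0.258] 0.059
[ 184  228   56   45 1098] bx [0.1  0.16] by [-0.238 -0.172] 0.073
[270 229  50  38 208] bx [0.101 0.153] by [-0.123 -0.059] 0.059
[ 332  230   64   58 2066] bx [0.102 0.179] by [-0.038  0.041] 0.07
[217 135  33  32 552] bx [0.1   0.185] by [-0.032  0.039] 0.072
[214 183  25  17 286] bx [0.009 0.041] by [-0.031  0.031] 0.084
[246 211  22  14 216] bx [-0.043 -0.012] by [-0.124 -0.069] 0.085
[329 225  16  13 157] bx [-0.043 -0.012] by [-0.331 -0.293] 0.083
```

View pics/w5.png

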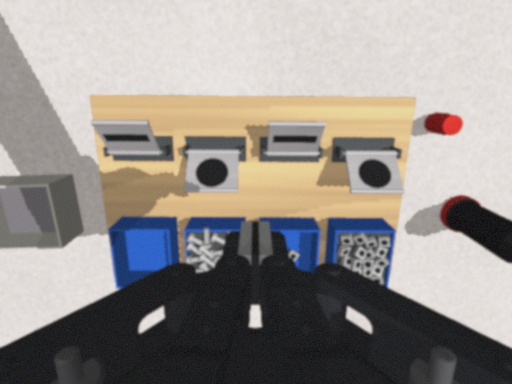

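View pics/t5.png

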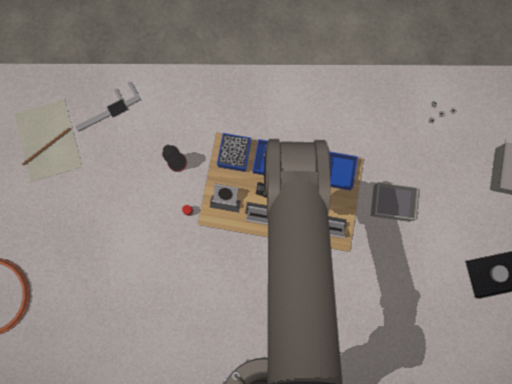

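The wrist view (w5) shows discs at (212,172) opposite the bolts and (375,173) opposite the nuts, with bars at (127,138) opposite bare and (295,138) opposite low. Bins and bystanders haven't moved and the arm is clear, so I'm handing in.

```bash
python3 -c "
from station import bot
print(bot.hand_in())"
```

```text
the job is handed in; nothing more can be done
None
```

I set the tags as the task asked and handed the job in at about 11.5 s of the 61 s allowed. `hand_in` gave no verdict.

- **What moved:** With the fingers shut, I pushed the tags opposite the nuts and bolts bins over to disc. I pushed the tag opposite the nearly empty bin (two nuts) back to bar. The tag opposite the empty bin already showed its bar, so I left it alone.
- **Tags, last wrist view:** There are discs opposite nuts and bolts, and bars opposite low and bare. The free edges measured +43 mm (disc) and about -41 mm (bar) from the hinge line, which matches tags resting on their stops.
- **Bins and bystanders:** The bin fronts were in line at 100–102 mm, as before. I saw no shift in the bystanders in the pictures, but did not measure them again.
- **Forces:** The readings after each move call stayed below about 2 N; I took none during the pushes themselves. The gripper ended about 0.29 m above the bench, touching nothing.
- **Incomplete checks:** In the last top view the arm hid tag 3 and parts of other tags and bins, so tag 3 rests on the wrist view and an earlier scene picture. No check clearly failed. One disagreement came at the start: the board outline put the tag row about 8 mm too far in x, so I used the tag edges instead, and the wrist depth agreed with them.

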